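# Move the lift-off dust door to the other drying box

## Task

Take the dust door off the shallow, empty drying box: pinch its two finger tabs together to draw the sprung hinge pin fully back, and lift the door straight off with the pin held back. Hang it, the same way round, on the deep box with the painted boards: lower it gently until you feel the axle fully home in both saddles (that box's hinge rail may be clamped a little higher), then let the pin spring out into its keeper hole and leave the door hanging still. Do not force the hinge, press the door hard against either box or drop it, and leave everything else on the table where it is.

Things in the scene. Friction and masses are not known exactly. Their poses are not given: they have to be found in the camera images.
- dust_door: Loose brown wooden door on an 8 mm steel axle, about 0.27 kg (varies). Origin: middle of the axle; y along the axle to the sprung pin, x out of the front, z up. Panel 150 mm wide, 5 thick, hanging 3 to 108 mm below the axle. Axle from y -100 to +96; shoulder discs (18 mm) at y +-79.5 leave 2.5 mm play each way between saddles. Swings freely. Starts on the shallow box, pin in keeper.
- hinge_pin (a joint): Sprung pin, 6 mm thick, in the axle's +y end. 0 = fully out (tip at door y 108 mm, in the keeper hole), 0.014 m = drawn back to its stop (tip at 94 mm; clear of the keeper from 0.0105). Spring 6 N out, 11.6 N at the stop; it drives the pin out when the tabs are let go.
- fixed_tab (a point): Outer face of the door's fixed square tab (18 mm wide in x, up to 42 mm above the axle), at door y -26, z +30 mm. Pinch the two tabs from above along y at this height. Only the pin's tab gives, so the squeezed grip is 38 mm wide, centred at door y -7 mm.
- pin_tab (a point): Outer face, disc centre, of the pin's round-headed tab (24 mm disc, 4 mm thick): door y +26 mm, z +30 mm with the pin out. It moves 14 mm towards the fixed tab when squeezed, drawing the pin back.
- shallow_box: Fixed plywood drying box, 200 mm wide (y), 153 high, 75 mm deep, empty, a sponge on its top. Open front looks along its +x (away from the robot). Origin on the table straight below the middle of its hinge line (along its y, 165 mm up); body starts 28 mm behind it and runs to -x. Place and yaw vary; may be left or right.
- deep_box: Fixed plywood drying box, 200 mm wide (y), 153 high, 140 mm deep, painted boards on four levels inside. Open front looks along its +x (away from the robot). Origin on the table straight below the middle of its hinge line (along its y, 165 to 179 mm up); body starts 28 mm behind it and runs to -x. Place and yaw vary; may be left or right.
- shallow_seat (a point): Middle of the shallow box's hinge line, 165 mm up, where the door's origin is at the start. Two saddles (y 82 to 94 mm each side): U slots open at the top, 11 mm wide, floors 4 mm below the line (the seated axle lies on it), straight to 8 mm above, mouth flared to 24 mm wide at 15 mm above.
- deep_seat (a point): Middle of the deep box's hinge line with its rail at the lowest. The rail with saddles and keeper is clamped firmly 0 to 14 mm HIGHER than this; how much is not measured: feel for the floors. Two saddles (y 82 to 94 mm each side): U slots open at the top, 11 mm wide, floors 4 mm below the line (the seated axle lies on it), straight to 8 mm above, mouth flared to 24 mm wide at 15 mm above.
- shallow_keeper (a point): Centre of the closed 10 mm square hole in the shallow box's keeper, a plate 10 mm thick (y 100 to 110 mm from the hinge middle, +y end only), top 11 mm above the hinge line. Only the pin enters it; it stops the door lifting.
- deep_keeper (a point): Centre of the closed 10 mm square hole in the deep box's keeper with its rail at the lowest (it sits 0 to 14 mm higher, with the rail), a plate 10 mm thick (y 100 to 110 mm from the hinge middle, +y end only), top 11 mm above the hinge line. Only the pin enters it; it stops the door lifting.
- glue_bottle: White glue bottle, 52 mm diameter, 140 mm high. It stands upright; origin at the centre of its underside, z up. A bystander.
- paint_jar: Small paint jar, 40 mm diameter, 50 mm high. It stands upright; origin at the centre of its underside, z up. A bystander.
- card_tube: Cardboard tube, 42 mm diameter, 100 mm high. It stands upright; origin at the centre of its underside, z up. A bystander.
- water_cup: White cup, 72 mm wide at the rim, 85 mm high. It stands upright; origin at the centre of its underside, z up. A bystander.
- sponge: Sponge block, 34 x 50 x 25 mm, on top of the shallow box, its centre 75 mm behind the hinge line; origin at the centre of its underside. A bystander.
- ink_bottle: Black ink bottle, 36 mm diameter, 70 mm high. It stands upright; origin at the centre of its underside, z up. A bystander.
Mind the look-alikes: they are no part of the job. Leave any pink or purple look-alike of the shallow_box alone.

How it is judged:
By the outcome, as a careful person would: the job done as asked, in the order asked, and still so for the second after the job is handed in, with the robot touching nothing.
It also fails if it takes over 58 s, if anything falls off the work surface, if the arm or the gripper's body presses on something with over 40 N, if the wrist force passes 120 N, or if a joint passes its speed limit or range.

## Robot

A 6-joint arm with a two-finger parallel gripper is mounted at the origin on the work surface. World frame = base frame: x ahead of the robot, y to its left, z up, the work surface at z = 0. Lengths are in m, angles in degrees, forces in N, time in s.
With the tool pointing down it reaches from about 0.4 to 0.825 m from the base axis. Payload 7 kg.
Tool frame: the origin (TCP) lies midway between the tips of the shut fingers; the grasp point (between the pads) lies r.pinch_z behind it (r.pinch_z is the distance from the TCP to the grasp point, in m); z points along the fingers, y is the line along which they close (so a half turn about z gives the same grasp; the last joint's range is limited). The gripper opens to 88 mm and grips with 3 to 60 N. Pads are 19 mm wide; open, the fingers measure 130 mm over their backs; the gripper's body (78 mm by 193 mm) begins 47 mm behind the grasp point.
Start: joints at [86.58, 20.546, 0.682, 0, -70.136, -16.507], TCP at [0.23, 0.635, 0.201] pointing down, gripper open.
Joint ranges: [-176.03, 176.03], [-82.01, 121.73], [-58.28, 71.71], [-173.87, 95.51], [-174.79, -0.11], [-173.66, 173.66]. Speed limits (degrees/s): [136.94, 136.94, 172.46, 180, 180, 180].

## Interface

Orientations are given as [roll, pitch, yaw] about the fixed x, y, z axes, in that order (R = Rz(yaw) Ry(pitch) Rx(roll)).
In Python, from plant import r, optics, job gives the robot as it stands.
- The arm moves only by the shell command python3 -m crank 'ROWS' [FORCE]. ROWS is JSON, a list of rows, each an object with "xyz": the shift along the tool's x, y, z in units of 30 mm (1.0 is 30 mm), a list of three; "delta_rot": the turn, a rotation vector about the tool's x, y, z in degrees, a list of three; "claw": the closure, from 0 (fully open) to 1 (shut). A call has 1 to 20 rows; each row is the pose to reach, as a shift and turn from the pose commanded when the call began, along the tool's axes at that moment; what a row does not reach only later rows make up. A row lasts 1/8 s, in which the tool goes at most 62.5 mm and 10.7 degrees, less where a joint would pass 70% of its speed; a pose out of reach is approached as far as the arm can. A call with a gripper value outside its range is refused whole. The fingers move at their own pace and stop on an object; FORCE is the grip in N (left out, the last holds). Time passes only in rows, so rows that repeat a pose let the fingers close. It gives the time, the measured TCP pose, the force, the opening and the grip force at its end, in the units of the state.
- r.get_state(): the state, without advancing time (a new reading comes with each control period).
- optics.capture(name): name is "scene" or "top" or "wrist"; returns a dict with "img" (480x640x3 uint8, blue, green, red), "fovy" (degrees; the focal length in pixels is half the picture's height over the tangent of half this angle, whatever the lens; pixels are square), "cx", "cy" (the principal point, pixels), "dist" ([k1, k2, p1, p2, k3] as OpenCV has them; the pictures are not rectified), "eye" and "rotation" of the camera in the world; the wrist camera has in their place "hand_eye" (4x4, takes a point from camera to tool coordinates, whose origin is the TCP and whose axes are the flange's). Camera axes: x right, y up, looking along -z (the intrinsics and any distortion apply to the point x, -y, -z); pixel columns grow to the right and rows downward; lengths in m; the calibration is good to about 2 mm. A picture is of the moment at which its call begins: read the wrist's pose just before it. There is no depth.
- job.close_job(): hands the job in; it is judged then, once.
The state is a dict: "time_s": time; "joints": joint angles; "qd": joint speeds; "joint_torque": joint torques, N m; "tcp_pos": TCP position; "eef_rot": TCP orientation; "contact_force": force on the tool from outside, world axes, zero at the start; "moment": the same for the moment, N m; "gripper_width": finger opening in m; "gripper_force": force on a finger pad.
Only numpy, scipy, OpenCV 4.12 (cv2) and the standard library are available. Lean on these libraries where they do the work, as an engineer would, in place of code of your own. Each camera call takes 0.05 s, during which the arm holds its last target. There are 200 camera calls.

## Working session

There is one attempt and no reset: what is moved stays moved. The work goes in short steps, Python scripts to look and compute and a shell command to move; the robot and the scene stay as the last step left them, time stands still between calls to the robot, and variables do not carry over. Pictures are saved under pics/ and viewed, at most 10 in all, crops included, and the job is handed in when it is done.

```bash
ls; mkdir -p pics; python3 - <<'E'
from plant import r, optics, job
import cv2
s=r.get_state(); print({k:s[k] for k in('time_s','tcp_pos','eef_rot','contact_force','gripper_width')}, r.pinch_z)
for n in('scene','top'):
    c=optics.capture(n); cv2.imwrite(f'pics/{n}0.png',c['img']); print(n,{k:v for k,v in c.items() if k!='img'})
E
```

```text
pics
{'time_s': 0.0, 'tcp_pos': array([0.22990289, 0.63408074, 0.19962298]), 'eef_rot': array([ 1.79905274e+02, -8.21105014e-03, -1.99354582e+01]), 'contact_force': array([ 0.34410536, -0.6034801 ,  0.41043917]), 'gripper_width': 0.08755095820312626} 0.0188
scene {'fovy': 42.15317139280023, 'cx': 318.51633290281836, 'cy': 231.57492448991982, 'dist': array([-0.13196752,  0.        ,  0.        ,  0.        ,  0.        ]), 'eye': array([1.42790055, 0.70978836, 1.02563322]), 'rotation': array([ 52.96344014,   0.85916008, 131.38588456])}
top {'fovy': 57.075769938739406, 'cx': 326.12839941583144, 'cy': 237.9499300137775, 'dist': array([-0.09447323,  0.        ,  0.        ,  0.        ,  0.        ]), 'eye': array([ 0.33111965, -0.06976573,  1.1797926 ]), 'rotation': array([ 12.1105968 ,   0.28099131, -95.6259693 ])}
```

View pics/scene0.png

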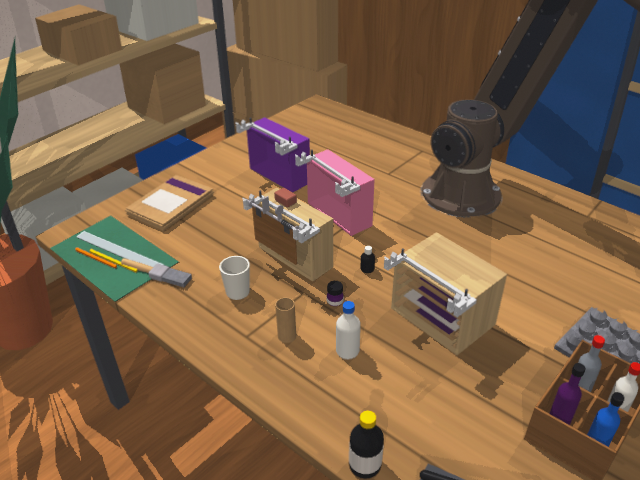

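View pics/top0.png

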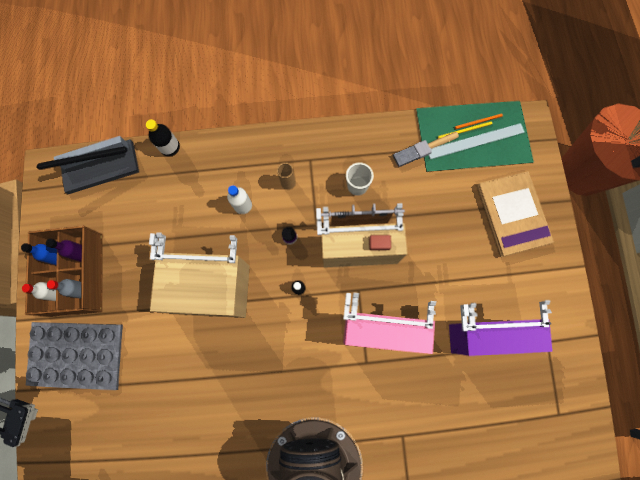

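The scene picture shows the door on the plywood box with the sponge at (290,225), and the deep box with boards at (445,295). The purple box (278,150) and the pink box (340,190) have no door and aren't plywood, so they are the look-alikes. In the top picture the door is at (360,215) and the deep box's rail at (195,250). I'll confirm this in an enlarged composite of both views.

```bash
python3 - <<'E'
import cv2,numpy as np
t=cv2.imread('pics/top0.png');s=cv2.imread('pics/scene0.png')
def crop(i,x,y): 
    c=cv2.resize(i[y:y+75,x:x+100],(400,300),interpolation=cv2.INTER_CUBIC)
    for k in range(0,100,20): cv2.putText(c,str(x+k),(k*4,10),0,.35,(0,255,255),1); cv2.line(c,(k*4,12),(k*4,18),(0,255,255),1)
    for k in range(0,75,15): cv2.putText(c,str(y+k),(0,k*4+4),0,.35,(0,255,255),1); cv2.line(c,(24,k*4),(30,k*4),(0,255,255),1)
    return c
cv2.imwrite('pics/c1.png',np.vstack([np.hstack([crop(t,310,195),crop(t,145,220)]),np.hstack([crop(s,237,180),crop(s,381,240)])]))
E
```

```text
(no output)
```

View pics/c1.png

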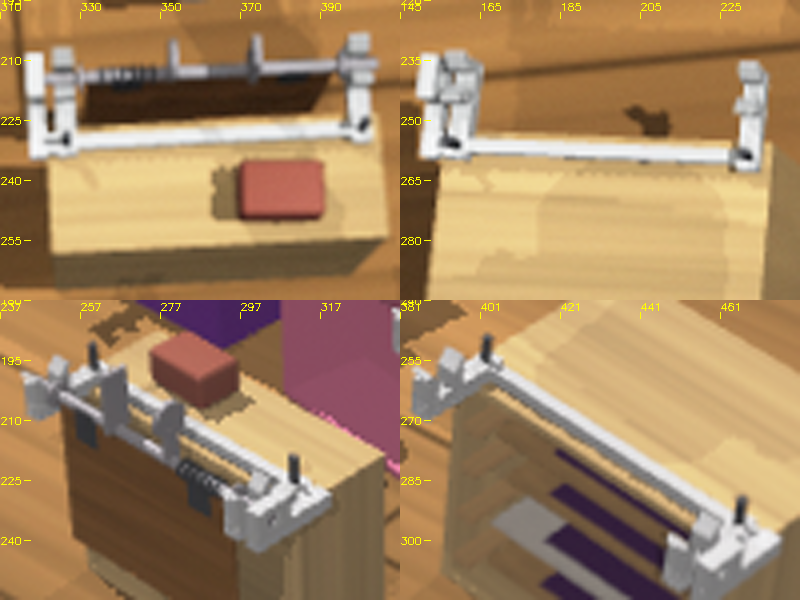

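```bash
cat > h.py <<'E'
import numpy as np,cv2
from scipy.spatial.transform import Rotation as R
from scipy.optimize import least_squares
F=np.diag([1.,-1,-1])
def cam(c,pose=None):
    f=c['img'].shape[0]/2/np.tan(np.radians(c['fovy'])/2)
    K=np.array([[f,0,c['cx']],[0,f,c['cy']],[0,0,1.]])
    if 'eye' in c: Rw,e=R.from_euler('xyz',c['rotation'],degrees=True).as_matrix(),np.array(c['eye'])
    else:
        p,a=pose; Rt=R.from_euler('xyz',a,degrees=True).as_matrix(); H=np.array(c['hand_eye'])
        Rw=Rt@H[:3,:3]; e=Rt@H[:3,3]+p
    return K,np.array(c['dist']),Rw,e
def proj(C,P):
    K,d,Rw,e=C; q=(np.atleast_2d(P)-e)@Rw@F
    return cv2.projectPoints(q,np.zeros(3),np.zeros(3),K,d)[0].reshape(-1,2)
def world(p,M):   # p = x,y,z,yaw(deg)
    return np.asarray(M)@R.from_euler('z',p[3],degrees=True).as_matrix().T+p[:3]
def fit(obs,p0,free=(0,1,2,3)):   # obs list of (C, model pts mm, pixels)
    p0=np.array(p0,float); free=list(free)
    def res(v):
        p=p0.copy(); p[free]=v
        return np.concatenate([(proj(C,world(p,np.array(M)/1000))-np.array(u)).ravel() for C,M,u in obs])
    s=least_squares(res,p0[free],x_scale=[10. if i==3 else .1 for i in free],loss='soft_l1'); p=p0.copy();p[free]=s.x
    return p,res(s.x).reshape(-1,2)
E
python3 - <<'E'
from h import *; import pickle
from plant import optics
T=optics.capture('top');S=optics.capture('scene')
pickle.dump((T,S),open('cams.pkl','wb'))
T,S=cam(T),cam(S)
M=[[0,-100,0],[0,-24,42],[0,24,42]]
p,e=fit([(T,M,[[404.5,211],[373.7,203.8],[353.5,205.2]]),(S,M,[[243.2,198.8],[265.7,197],[279,206]])],[.6,-.1,.165,0]); print(p.round(4),e.round(1).tolist())
M=[[0,-88,15],[0,88,15]]
p,e=fit([(T,M,[[232.2,241.9],[159,239]]),(S,M,[[391,258],[454,298]])],[.6,.3,.165,0]); print(p.round(4),e.round(1).tolist())
E
```

```text
[ 0.6064 -0.1782  0.1664 -5.1373] [[-0.5, -1.0], [0.3, 1.5], [-0.4, 0.3], [3.0, 0.3], [-1.1, 0.1], [-1.3, -0.7]]
[ 0.5705  0.2205  0.1599 -7.7959] [[0.0, -0.0], [-0.0, 0.2], [-0.4, -0.9], [0.3, 0.8]]
```

```bash
cat >> h.py <<'E'
def go(xyz,yaw):
    """rows values (units 30mm, deg) from measured pose to TCP xyz with tool down at yaw"""
    from plant import r
    s=r.get_state(); A=R.from_euler('xyz',s['eef_rot'],degrees=True); B=R.from_euler('xyz',[180,0,yaw],degrees=True)
    print('t',s['time_s'],'pos',s['tcp_pos'].round(4),s['eef_rot'].round(2),'F',s['contact_force'].round(1),'w',round(s['gripper_width'],4))
    print('xyz',(A.inv().apply(np.array(xyz)-s['tcp_pos'])/.03).round(3).tolist(),'rot',np.degrees((A.inv()*B).as_rotvec()).round(2).tolist())
E
python3 -c "
from h import *
go([.24,.6,.36],-20);go([.57,.22,.36],-8);go([.57,-.18,.36],-5)"
```

```text
t 0.2 pos [0.23   0.6343 0.2   ] [ 1.7994e+02 -1.0000e-02 -1.9930e+01] F [ 0.2  0.4 -0.8] w 0.0878
xyz [0.705, 0.966, -5.332] rot [0.06, -0.01, 0.07]
t 0.2 pos [0.23   0.6343 0.2   ] [ 1.7994e+02 -1.0000e-02 -1.9930e+01] F [ 0.2  0.4 -0.8] w 0.0878
xyz [15.364, 9.124, -5.323] rot [0.06, -0.0, -11.93]
t 0.2 pos [0.23   0.6343 0.2   ] [ 1.7994e+02 -1.0000e-02 -1.9930e+01] F [ 0.2  0.4 -0.8] w 0.0878
xyz [19.909, 21.658, -5.31] rot [0.06, 0.0, -14.93]
```

```bash
R1='x'; python3 -m crank '[{"xyz":[0.7,1,-5.3],"delta_rot":[0,0,0],"claw":0},{"xyz":[0.7,1,-5.3],"delta_rot":[0,0,0],"claw":0},{"xyz":[0.7,1,-5.3],"delta_rot":[0,0,0],"claw":0},{"xyz":[15.36,9.1,-5.3],"delta_rot":[0,0,-12],"claw":0},{"xyz":[15.36,9.1,-5.3],"delta_rot":[0,0,-12],"claw":0},{"xyz":[15.36,9.1,-5.3],"delta_rot":[0,0,-12],"claw":0},{"xyz":[15.36,9.1,-5.3],"delta_rot":[0,0,-12],"claw":0},{"xyz":[15.36,9.1,-5.3],"delta_rot":[0,0,-12],"claw":0},{"xyz":[15.36,9.1,-5.3],"delta_rot":[0,0,-12],"claw":0},{"xyz":[15.36,9.1,-5.3],"delta_rot":[0,0,-12],"claw":0},{"xyz":[15.36,9.1,-5.3],"delta_rot":[0,0,-12],"claw":0},{"xyz":[15.36,9.1,-5.3],"delta_rot":[0,0,-12],"claw":0},{"xyz":[15.36,9.1,-5.3],"delta_rot":[0,0,-12],"claw":0},{"xyz":[15.36,9.1,-5.3],"delta_rot":[0,0,-12],"claw":0}]'
cat > snap.py <<'E'
import sys,pickle,cv2
from plant import r,optics
s=r.get_state(); c=optics.capture('wrist'); cv2.imwrite(f'pics/{sys.argv[1]}.png',c['img'])
pickle.dump((c,(s['tcp_pos'],s['eef_rot'])),open(sys.argv[1]+'.pkl','wb')); print(c['hand_eye'],c['fovy'])
E
python3 snap.py w1; python3 -c "
from h import *
go([.57,-.18,.36],-5)"
```

```text
time_s: 1.95
tcp_pos: [0.5696, 0.2218, 0.3597]
eef_rot: [-180.0, -0.0, -7.8]
contact_force: [-0.2, -0.5, 0.5]
gripper_width: 0.0877
gripper_force: 0.0
[[ 9.55931587e-04  9.70347250e-01  2.41713260e-01  6.47727816e-02]
 [ 9.99999317e-01 -7.65063617e-04 -8.83499555e-04  7.26595619e-04]
 [-6.72375343e-04  2.41713939e-01 -9.70347319e-01 -1.84405769e-01]
 [ 0.00000000e+00  0.00000000e+00  0.00000000e+00  1.00000000e+00]] 63.797787567808875
t 2.0 pos [0.5695 0.2219 0.3597] [-1.7998e+02 -1.0000e-02 -7.8300e+00] F [-0.1 -0.2  0.2] w 0.0877
xyz [1.84, 13.271, -0.012] rot [-0.02, -0.01, -2.83]
```

View pics/w1.png

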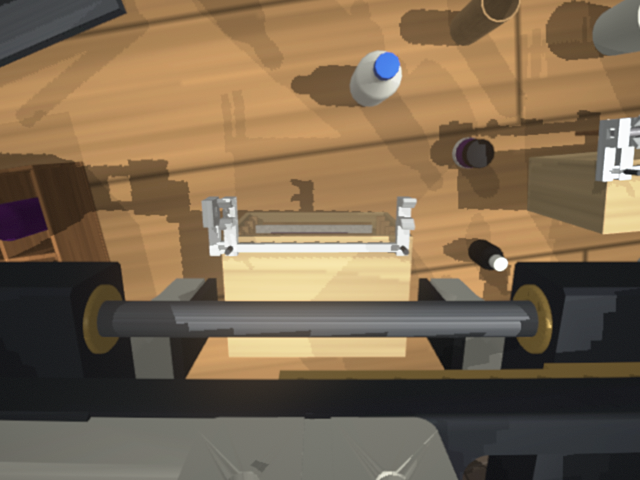

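```bash
python3 -m crank '[{"xyz":[-1.3,0,1.1],"delta_rot":[0,0,0],"claw":0},{"xyz":[-2.6,0,2.3],"delta_rot":[0,0,0],"claw":0},{"xyz":[-2.6,0,2.3],"delta_rot":[0,0,0],"claw":0},{"xyz":[-2.6,0,2.3],"delta_rot":[0,0,0],"claw":0}]' && python3 snap.py w2 && python3 -m crank '[{"xyz":[0,0,-2.3],"delta_rot":[0,0,0],"claw":0},{"xyz":[0,0,-2.3],"delta_rot":[0,0,0],"claw":0},{"xyz":[4.2,13.3,-1.6],"delta_rot":[0,0,2.8],"claw":0},{"xyz":[4.2,13.3,-1.6],"delta_rot":[0,0,2.8],"claw":0},{"xyz":[4.2,13.3,-1.6],"delta_rot":[0,0,2.8],"claw":0},{"xyz":[4.2,13.3,-1.6],"delta_rot":[0,0,2.8],"claw":0},{"xyz":[4.2,13.3,-1.6],"delta_rot":[0,0,2.8],"claw":0},{"xyz":[4.2,13.3,-1.6],"delta_rot":[0,0,-2.8],"claw":0},{"xyz":[4.2,13.3,-1.6],"delta_rot":[0,0,-2.8],"claw":0},{"xyz":[4.2,13.3,-1.6],"delta_rot":[0,0,-2.8],"claw":0},{"xyz":[4.2,13.3,-1.6],"delta_rot":[0,0,-2.8],"claw":0},{"xyz":[4.2,13.3,-1.6],"delta_rot":[0,0,-2.8],"claw":0}]' && python3 snap.py w3 && python3 -m crank '[{"xyz":[-1.2,0,1],"delta_rot":[0,0,0],"claw":0},{"xyz":[-2.4,0,1.0],"delta_rot":[0,0,0],"claw":0},{"xyz":[-2.4,0,1.0],"delta_rot":[0,0,0],"claw":0},{"xyz":[-2.4,0,1],"delta_rot":[0,0,0],"claw":0}]' && python3 snap.py w4
python3 - <<'E'
from h import *;import pickle
out=[];
for n,g in(('w1',[.5705,.2205,.165,-7.8]),('w2',[.5705,.2205,.165,-7.8]),('w3',[.606,-.178,.166,-5]),('w4',[.606,-.178,.166,-5])):
    c,p=pickle.load(open(n+'.pkl','rb'))
    u=proj(cam(c,p),world(np.array(g),np.array([[0,-90,15],[0,95,15],[0,0,15]])/1000)); print(n,p[0].round(3),u.round(0).tolist())
E
```

```text
time_s: 2.5
tcp_pos: [0.493, 0.2327, 0.2917]
eef_rot: [-179.9, -0.1, -7.8]
contact_force: [-0.7, 0.3, 0.5]
gripper_width: 0.0876
gripper_force: 0.0
[[ 9.58636271e-04  9.70346878e-01  2.41714742e-01  6.47725059e-02]
 [ 9.99999314e-01 -7.67647973e-04 -8.84310148e-04  7.26045953e-04]
 [-6.72535759e-04  2.41715424e-01 -9.70346949e-01 -1.84406946e-01]
 [ 0.00000000e+00  0.00000000e+00  0.00000000e+00  1.00000000e+00]] 63.797787567808875
time_s: 4.05
tcp_pos: [0.5631, -0.1802, 0.339]
eef_rot: [-180.0, -0.1, -5.1]
contact_force: [-0.3, 0.1, -0.4]
gripper_width: 0.0875
gripper_force: 0.0
[[ 9.56374462e-04  9.70338907e-01  2.41746752e-01  6.47381355e-02]
 [ 9.99999257e-01 -7.45177416e-04 -9.65055829e-04  7.10471695e-04]
 [-7.56286998e-04  2.41747495e-01 -9.70338898e-01 -1.84406014e-01]
 [ 0.00000000e+00  0.00000000e+00  0.00000000e+00  1.00000000e+00]] 63.797787567808875
time_s: 4.6
tcp_pos: [0.4916, -0.1739, 0.3095]
eef_rot: [-180.0, -0.1, -5.1]
contact_force: [0.0, 0.3, -0.6]
gripper_width: 0.0879
gripper_force: 0.0
[[ 9.57058639e-04  9.70338865e-01  2.41746916e-01  6.47382097e-02]
 [ 9.99999256e-01 -7.45956725e-04 -9.64757398e-04  7.10389263e-04]
 [-7.55808861e-04  2.41747659e-01 -9.70338857e-01 -1.84406333e-01]
 [ 0.00000000e+00  0.00000000e+00  0.00000000e+00  1.00000000e+00]] 63.797787567808875
w1 [0.57  0.222 0.36 ] [[411.0, 215.0], [218.0, 215.0], [317.0, 215.0]]
w2 [0.493 0.233 0.292] [[440.0, 128.0], [190.0, 128.0], [318.0, 128.0]]
w3 [ 0.563 -0.18   0.339] [[412.0, 173.0], [201.0, 173.0], [309.0, 173.0]]
w4 [ 0.492 -0.174  0.309] [[426.0, 80.0], [184.0, 80.0], [308.0, 80.0]]
```

```bash
cat > strip.py <<'E'
import cv2,numpy as np
def strip(n,x,y,w=266,h=100,k=3):
    i=cv2.imread(f'pics/{n}.png'); c=cv2.resize(i[y:y+h,x:x+w],(w*k,h*k),interpolation=cv2.INTER_CUBIC)
    for a in range(-x%20,w,20): cv2.putText(c,str(x+a),(a*k,10),0,.35,(0,255,255),1); cv2.line(c,(a*k,12),(a*k,18),(0,255,255),1)
    for a in range(-y%10,h,10): cv2.putText(c,str(y+a),(0,a*k+4),0,.35,(0,255,255),1); cv2.line(c,(24,a*k),(30,a*k),(0,255,255),1)
    return c
E
python3 - <<'E'
from strip import *
cv2.imwrite('pics/d.png',np.vstack([strip('w1',182,170),strip('w2',182,80)]))
cv2.imwrite('pics/s.png',np.vstack([strip('w3',175,120),strip('w4',175,30)]))
E
```

```text
(no output)
```

View pics/d.png

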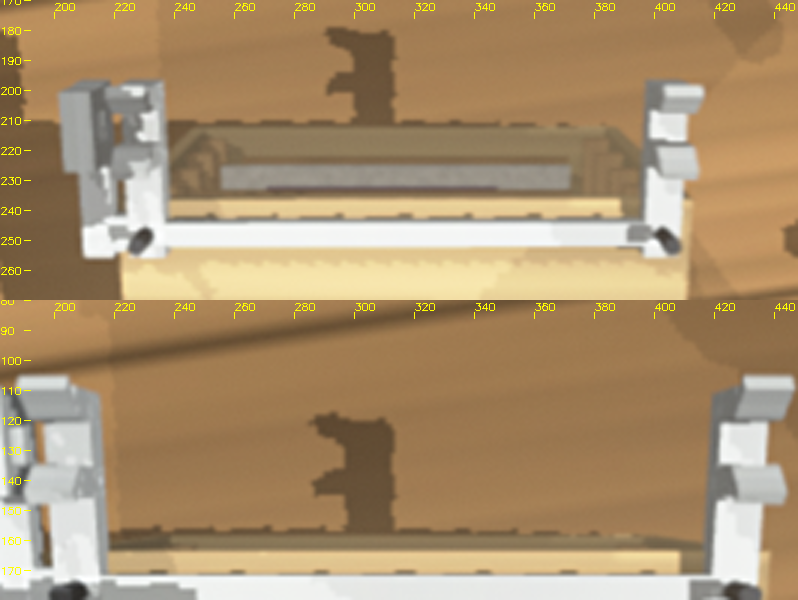

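View pics/s.png

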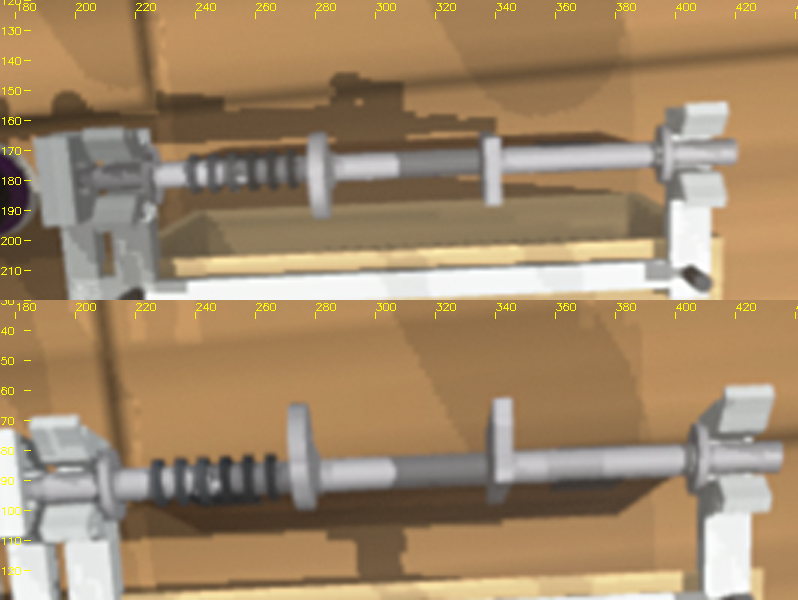

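The deep box's saddle gaps are at w1 (405,213) and (229,213), and w2 (430,127) and (205,127). The door is seated: in w4 the axle runs from (211,92) to (436,82), with the fixed tab at (343,77) and the disc tab at (276,82).

```bash
python3 - <<'E'
from h import *;import pickle
C={n:cam(*pickle.load(open(n+'.pkl','rb'))) for n in('w1','w2','w3','w4')}
T,S=[cam(c) for c in pickle.load(open('cams.pkl','rb'))]
M=[[0,-100,0],[0,-79.5,0],[0,79.5,0],[0,-24,42],[0,24,30]]
o=[(C['w3'],M,[[420.7,170],[396.7,170.7],[225,178.3],[339.3,177],[281.3,178.3]]),(C['w4'],M,[[435.7,82.3],[407.3,82.3],[211,91.7],[342.7,76.5],[276,82.3]])]
p,e=fit(o,[.606,-.178,.166,-5]); print('shallow',p.round(4),e.round(1).tolist())
p2,e=fit(o,[.606,-.178,.165,-5],(0,1,3)); print(' z fixed',p2.round(4),e.round(1).tolist())
def res(p):
    out=[]
    for n,row,col in(('w1',(213.2,212.8),(398.7,235.3)),('w2',(127.5,127.2),(421.3,212.7))):
        a=proj(C[n],world(p,np.array([[0,-88,8],[0,88,8]])/1000));b=proj(C[n],world(p,np.array([[0,-82,-4],[0,82,-4]])/1000))
        out+=list(a[:,1]-row)+list(b[:,0]-col)
    M=np.array([[0,-88,15],[0,88,15]])/1000
    out+=list(.3*(proj(T,world(p,M))-[[232.2,241.9],[159,239]]).ravel())+list(.3*(proj(S,world(p,M))-[[391,258],[454,298]]).ravel())
    return np.array(out)
s=least_squares(res,[.57,.22,.17,-7.8],x_scale=[.1,.1,.1,10]);print('deep',s.x.round(4),s.fun.round(1))
J=s.jac; print(np.sqrt(np.diag(np.linalg.inv(J.T@J))).round(4))
E
```

```text
shallow [ 0.6032 -0.1787  0.165  -2.5793] [[-1.2, 0.0], [0.5, 0.2], [-0.5, 0.1], [0.0, -0.0], [0.3, 0.0], [-1.4, -0.5], [1.5, 0.5], [0.1, -0.0], [0.3, -0.2], [-0.0, -0.1]]
 z fixed [ 0.6032 -0.1787  0.165  -2.5794] [[-1.2, 0.0], [0.5, 0.2], [-0.5, 0.1], [0.0, -0.1], [0.3, 0.0], [-1.4, -0.5], [1.4, 0.5], [0.1, -0.0], [0.3, -0.2], [-0.0, -0.1]]
deep [ 0.5714  0.2211  0.165  -7.8556] [-0.1  0.1 -0.5 -0.3  0.1 -0.1  0.1  0.5 -0.2 -0.2 -0.3 -0.2 -0.1 -0.7
  0.2 -0.2]
[0.0004 0.0004 0.0016 0.2687]
```

```bash
python3 -c "
from h import *
p=np.array([.6032,-.1787,.165,-2.58])
go(world(p,[[0,0,.095]])[0],-2.58);go(world(p,[[0,0,.0112]])[0],-2.58)"
```

```text
t 4.65 pos [ 0.4918 -0.174   0.3091] [-1.80e+02 -7.00e-02 -5.07e+00] F [ 0.7  0.6 -0.3] w 0.0876
xyz [3.711, -0.173, 1.641] rot [-0.0, -0.07, -2.49]
t 4.65 pos [ 0.4918 -0.174   0.3091] [-1.80e+02 -7.00e-02 -5.07e+00] F [ 0.7  0.6 -0.3] w 0.0876
xyz [3.707, -0.173, 4.434] rot [-0.0, -0.07, -2.49]
```

```bash
python3 -m crank '[{"xyz":[1.8,-0.09,0.5],"delta_rot":[0,0,-1.2],"claw":0.2},{"xyz":[3.71,-0.17,1.2],"delta_rot":[0,0,-2.5],"claw":0.2},{"xyz":[3.71,-0.17,1.64],"delta_rot":[0,0,-2.5],"claw":0.2},{"xyz":[3.71,-0.17,1.64],"delta_rot":[0,0,-2.5],"claw":0.2},{"xyz":[3.71,-0.17,1.64],"delta_rot":[0,0,-2.5],"claw":0.2}]' 30; python3 snap.py w5 >/dev/null;  python3 - <<'E'
from h import *; import pickle
p=np.array([.6032,-.1787,.165,-2.58]);go(world(p,[[0,0,.0112]])[0],-2.58)
C=cam(*pickle.load(open('w5.pkl','rb')))
print(proj(C,world(p,np.array([[0,-24,42],[0,24,30],[0,-79.5,0],[0,79.5,0]])/1000)).round(1).tolist())
E
python3 -c "
from strip import *
cv2.imwrite('pics/w5c.png',strip('w5',160,60,320,240,2))"
```

```text
time_s: 5.28
tcp_pos: [0.6024, -0.1795, 0.2606]
eef_rot: [180.0, -0.1, -2.6]
contact_force: [0.8, -1.1, 0.6]
gripper_width: 0.07
gripper_force: 0.0
t 5.325 pos [ 0.6024 -0.1795  0.2611] [ 1.7999e+02 -1.4000e-01 -2.6200e+00] F [-0.9 -0.9  0.4] w 0.07
xyz [0.019, -0.029, 2.83] rot [0.01, -0.14, -0.04]
[[351.8, 249.6], [278.6, 245.0], [421.1, 235.0], [208.1, 235.0]]
```

View pics/w5c.png

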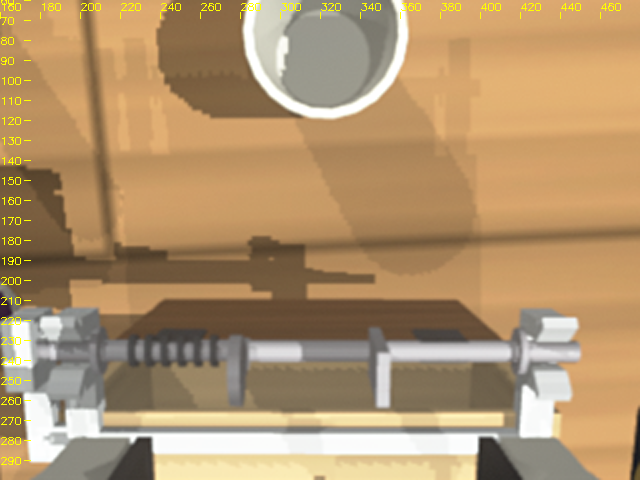

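The axle is at row 235.5, the tabs at (351,248) and (279,247), which matches the prediction within about 1 mm. I'll descend and close to just short of the tabs.

```bash
python3 -m crank '[{"xyz":[0.02,-0.03,0.8],"delta_rot":[0,0,0],"claw":0.2},{"xyz":[0.02,-0.03,1.6],"delta_rot":[0,0,0],"claw":0.2},{"xyz":[0.02,-0.03,2.3],"delta_rot":[0,0,0],"claw":0.2},{"xyz":[0.02,-0.03,2.82],"delta_rot":[0,0,0],"claw":0.2},{"xyz":[0.02,-0.03,2.82],"delta_rot":[0,0,0],"claw":0.3},{"xyz":[0.02,-0.03,2.82],"delta_rot":[0,0,0],"claw":0.38},{"xyz":[0.02,-0.03,2.82],"delta_rot":[0,0,0],"claw":0.38},{"xyz":[0.02,-0.03,2.82],"delta_rot":[0,0,0],"claw":0.38}]'; python3 -c "
from h import *
p=np.array([.6032,-.1787,.165,-2.58]);go(world(p,[[0,0,.0112]])[0],-2.58)"
```

```text
time_s: 6.32
tcp_pos: [0.6033, -0.1785, 0.1754]
eef_rot: [-180.0, -0.1, -2.6]
contact_force: [-0.2, 0.2, -0.5]
gripper_width: 0.0543
gripper_force: 0.0
t 6.325 pos [ 0.6033 -0.1785  0.1754] [-1.80e+02 -5.00e-02 -2.62e+00] F [-0.2  0.2 -0.5] w 0.0543
xyz [-0.002, 0.006, -0.028] rot [-0.0, -0.05, -0.04]
```

```bash
python3 -m crank '[{"xyz":[0,0,0],"delta_rot":[0,0,0],"claw":0.40},{"xyz":[0,0.03,0],"delta_rot":[0,0,0],"claw":0.43},{"xyz":[0,0.075,0],"delta_rot":[0,0,0],"claw":0.46},{"xyz":[0,0.12,0],"delta_rot":[0,0,0],"claw":0.49},{"xyz":[0,0.163,0],"delta_rot":[0,0,0],"claw":0.52},{"xyz":[0,0.207,0],"delta_rot":[0,0,0],"claw":0.55},{"xyz":[0,0.233,0],"delta_rot":[0,0,0],"claw":0.58},{"xyz":[0,0.233,0],"delta_rot":[0,0,0],"claw":0.62},{"xyz":[0,0.233,0],"delta_rot":[0,0,0],"claw":0.7},{"xyz":[0,0.233,0],"delta_rot":[0,0,0],"claw":0.7}]' 35; python3 -c "
from h import *
p=np.array([.6032,-.1787,.165,-2.58]);go(world(p,[[0,-.007,.0112]])[0],-2.58)"
```

```text
time_s: 7.58
tcp_pos: [0.6028, -0.1862, 0.1751]
eef_rot: [180.0, -0.0, -2.6]
contact_force: [0.4, -1.4, 4.6]
gripper_width: 0.037
gripper_force: 35.0
t 7.575 pos [ 0.6028 -0.1862  0.1751] [ 1.7996e+02 -3.0000e-02 -2.6300e+00] F [ 0.4 -1.4  4.6] w 0.037
xyz [0.001, -0.016, -0.036] rot [0.04, -0.03, -0.05]
```

```bash
python3 -m crank '[{"xyz":[0,0,-0.05],"delta_rot":[0,0,0],"claw":0.7},{"xyz":[0,0,-0.1],"delta_rot":[0,0,0],"claw":0.7},{"xyz":[0,0,-0.15],"delta_rot":[0,0,0],"claw":0.7},{"xyz":[0,0,-0.2],"delta_rot":[0,0,0],"claw":0.7},{"xyz":[0,0,-0.2],"delta_rot":[0,0,0],"claw":0.7}]'
```

```text
time_s: 8.2
tcp_pos: [0.6026, -0.1855, 0.1807]
eef_rot: [-180.0, 0.0, -2.6]
contact_force: [-0.5, 0.3, -3.4]
gripper_width: 0.0366
gripper_force: 35.0
```

```bash
python3 -m crank '[{"xyz":[0,0,-0.2],"delta_rot":[0,0,0],"claw":0.7},{"xyz":[0,0,-0.5],"delta_rot":[0,0,0],"claw":0.7},{"xyz":[0,0,-0.9],"delta_rot":[0,0,0],"claw":0.7},{"xyz":[0,0,-1.5],"delta_rot":[0,0,0],"claw":0.7},{"xyz":[0,0,-2.2],"delta_rot":[0,0,0],"claw":0.7},{"xyz":[0,0,-3],"delta_rot":[0,0,0],"claw":0.7},{"xyz":[0,0,-3.8],"delta_rot":[0,0,0],"claw":0.7},{"xyz":[0,0,-4.6],"delta_rot":[0,0,0],"claw":0.7},{"xyz":[0,0,-5.3],"delta_rot":[0,0,0],"claw":0.7},{"xyz":[0,0,-5.9],"delta_rot":[0,0,0],"claw":0.7},{"xyz":[0,0,-6.3],"delta_rot":[0,0,0],"claw":0.7},{"xyz":[0,0,-6.3],"delta_rot":[0,0,0],"claw":0.7}]';python3 -c "
from h import *
p=np.array([.5714,.2211,.165,-7.86]);go(world(p,[[0,-.0075,.205]])[0],-7.86)"
```

```text
time_s: 9.7
tcp_pos: [0.603, -0.1856, 0.3712]
eef_rot: [180.0, -0.1, -2.6]
contact_force: [0.2, 0.0, -4.1]
gripper_width: 0.0366
gripper_force: 35.0
t 9.7 pos [ 0.603  -0.1856  0.3712] [ 1.80e+02 -1.30e-01 -2.63e+00] F [ 0.2  0.  -4.1] w 0.0366
xyz [-1.696, -13.244, 0.034] rot [-0.0, -0.13, 5.23]
```

```bash
python3 -m crank '[{"xyz":[-0.03,-0.3,0],"delta_rot":[0,0,0.1],"claw":0.7},{"xyz":[-0.1,-0.9,0],"delta_rot":[0,0,0.3],"claw":0.7},{"xyz":[-0.2,-1.7,0],"delta_rot":[0,0,0.6],"claw":0.7},{"xyz":[-0.3,-2.6,0],"delta_rot":[0,0,1.0],"claw":0.7},{"xyz":[-0.45,-3.6,0],"delta_rot":[0,0,1.4],"claw":0.7},{"xyz":[-0.6,-4.6,0],"delta_rot":[0,0,1.8],"claw":0.7},{"xyz":[-0.7,-5.6,0],"delta_rot":[0,0,2.2],"claw":0.7},{"xyz":[-0.85,-6.6,0],"delta_rot":[0,0,2.6],"claw":0.7},{"xyz":[-0.97,-7.6,0],"delta_rot":[0,0,3],"claw":0.7},{"xyz":[-1.1,-8.6,0],"delta_rot":[0,0,3.4],"claw":0.7},{"xyz":[-1.23,-9.6,0],"delta_rot":[0,0,3.8],"claw":0.7},{"xyz":[-1.36,-10.6,0],"delta_rot":[0,0,4.2],"claw":0.7},{"xyz":[-1.47,-11.5,0],"delta_rot":[0,0,4.6],"claw":0.7},{"xyz":[-1.57,-12.3,0],"delta_rot":[0,0,4.9],"claw":0.7},{"xyz":[-1.65,-12.9,0],"delta_rot":[0,0,5.1],"claw":0.7},{"xyz":[-1.7,-13.24,0],"delta_rot":[0,0,5.23],"claw":0.7},{"xyz":[-1.7,-13.24,0],"delta_rot":[0,0,5.23],"claw":0.7},{"xyz":[-1.7,-13.24,0],"delta_rot":[0,0,5.23],"claw":0.7}]';python3 -c "
from h import *
p=np.array([.5714,.2211,.165,-7.86]);go(world(p,[[0,-.0075,.06]])[0],-7.86)"
```

```text
time_s: 11.95
tcp_pos: [0.5699, 0.2131, 0.3698]
eef_rot: [180.0, -0.0, -7.9]
contact_force: [0.2, -0.5, -3.5]
gripper_width: 0.037
gripper_force: 35.0
t 11.95 pos [0.5699 0.2131 0.3698] [179.99  -0.    -7.88] F [ 0.2 -0.5 -3.5] w 0.037
xyz [0.012, -0.022, 4.828] rot [0.01, -0.0, -0.02]
```

```bash
python3 -m crank '[{"xyz":[0.01,-0.02,0.3],"delta_rot":[0,0,0],"claw":0.7},{"xyz":[0.01,-0.02,0.9],"delta_rot":[0,0,0],"claw":0.7},{"xyz":[0.01,-0.02,1.6],"delta_rot":[0,0,0],"claw":0.7},{"xyz":[0.01,-0.02,2.4],"delta_rot":[0,0,0],"claw":0.7},{"xyz":[0.01,-0.02,3.2],"delta_rot":[0,0,0],"claw":0.7},{"xyz":[0.01,-0.02,3.9],"delta_rot":[0,0,0],"claw":0.7},{"xyz":[0.01,-0.02,4.5],"delta_rot":[0,0,0],"claw":0.7},{"xyz":[0.01,-0.02,4.8],"delta_rot":[0,0,0],"claw":0.7},{"xyz":[0.01,-0.02,4.8],"delta_rot":[0,0,0],"claw":0.7},{"xyz":[0.01,-0.02,4.8],"delta_rot":[0,0,0],"claw":0.7}]';python3 snap.py w6 >/dev/null; python3 - <<'E'
from h import *; import pickle
p=np.array([.5714,.2211,.165,-7.86]);go(world(p,[[0,-.0075,.0275]])[0],-7.86)
C=cam(*pickle.load(open('w6.pkl','rb')))
print('saddle z8',proj(C,world(p,np.array([[0,-88,8],[0,88,8],[0,-82,-4],[0,82,-4]])/1000)).round(1).tolist())
q=p.copy(); s=pickle.load(open('w6.pkl','rb'))[1][0]; q[:3]=world(np.r_[s,p[3]],[[0,.0075,-.0101]])[0]
print('axle',q.round(4),proj(C,world(q,np.array([[0,-100,0],[0,96,0],[0,-79.5,0],[0,79.5,0],[0,-24,42]])/1000)).round(1).tolist())
from strip import *
cv2.imwrite('pics/w6c.png',strip('w6',180,160,266,200,3))
E
```

```text
time_s: 13.2
tcp_pos: [0.5708, 0.2142, 0.2266]
eef_rot: [-180.0, -0.1, -7.9]
contact_force: [0.2, 0.5, -3.5]
gripper_width: 0.0366
gripper_force: 35.0
t 13.25 pos [0.5708 0.2143 0.2267] [-1.7995e+02 -7.0000e-02 -7.8600e+00] F [ 0.6  0.4 -2.6] w 0.0369
xyz [-0.012, 0.024, 1.139] rot [-0.05, -0.07, 0.0]
saddle z8 [[442.2, 251.4], [168.0, 251.2], [427.7, 246.7], [183.5, 246.5]]
axle [ 0.5718  0.2217  0.2165 -7.86  ] [[489.0, 272.3], [121.5, 271.9], [450.8, 272.3], [152.1, 272.0], [353.8, 303.6]]
```

View pics/w6c.png

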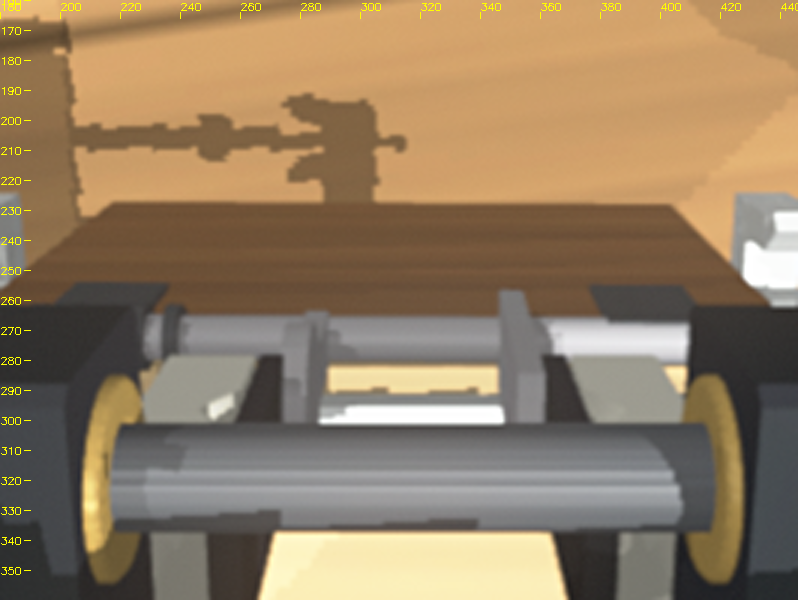

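Axle at row 272.7 and saddle inner edge at col 428 both match the prediction, and the door hangs level. Now I'll lower it and feel for the floors.

```bash
python3 -m crank '[{"xyz":[-0.01,0.02,0.2],"delta_rot":[0,0,0],"claw":0.7},{"xyz":[-0.01,0.02,0.4],"delta_rot":[0,0,0],"claw":0.7},{"xyz":[-0.01,0.02,0.6],"delta_rot":[0,0,0],"claw":0.7},{"xyz":[-0.01,0.02,0.7],"delta_rot":[0,0,0],"claw":0.7},{"xyz":[-0.01,0.02,0.8],"delta_rot":[0,0,0],"claw":0.7},{"xyz":[-0.01,0.02,0.8],"delta_rot":[0,0,0],"claw":0.7}]'
```

```text
time_s: 14.0
tcp_pos: [0.5698, 0.2136, 0.2015]
eef_rot: [180.0, 0.0, -7.9]
contact_force: [-0.3, -0.2, -3.5]
gripper_width: 0.0368
gripper_force: 35.0
```

```bash
python3 -m crank '[{"xyz":[0,0,0.05],"delta_rot":[0,0,0],"claw":0.7},{"xyz":[0,0,0.1],"delta_rot":[0,0,0],"claw":0.7},{"xyz":[0,0,0.1],"delta_rot":[0,0,0],"claw":0.7}]'
```

```text
time_s: 14.38
tcp_pos: [0.5699, 0.2136, 0.1987]
eef_rot: [180.0, 0.0, -7.9]
contact_force: [0.1, 0.9, -4.1]
gripper_width: 0.0364
gripper_force: 35.0
```

```bash
python3 -m crank '[{"xyz":[0,0,0.05],"delta_rot":[0,0,0],"claw":0.7},{"xyz":[0,0,0.1],"delta_rot":[0,0,0],"claw":0.7},{"xyz":[0,0,0.15],"delta_rot":[0,0,0],"claw":0.7},{"xyz":[0,0,0.2],"delta_rot":[0,0,0],"claw":0.7},{"xyz":[0,0,0.25],"delta_rot":[0,0,0],"claw":0.7},{"xyz":[0,0,0.25],"delta_rot":[0,0,0],"claw":0.7}]'
```

```text
time_s: 15.12
tcp_pos: [0.5698, 0.2136, 0.1911]
eef_rot: [180.0, 0.0, -7.9]
contact_force: [-0.3, -0.0, -3.3]
gripper_width: 0.0366
gripper_force: 35.0
```

Axle now at about 0.181. Fine steps from here.

```bash
python3 -m crank '[{"xyz":[0,0,0.03],"delta_rot":[0,0,0],"claw":0.7},{"xyz":[0,0,0.06],"delta_rot":[0,0,0],"claw":0.7},{"xyz":[0,0,0.06],"delta_rot":[0,0,0],"claw":0.7}]'
```

```text
time_s: 15.5
tcp_pos: [0.5699, 0.2136, 0.1894]
eef_rot: [180.0, 0.0, -7.9]
contact_force: [-0.2, -0.6, -3.7]
gripper_width: 0.0363
gripper_force: 35.0
```

```bash
python3 -m crank '[{"xyz":[0,0,0.03],"delta_rot":[0,0,0],"claw":0.7},{"xyz":[0,0,0.05],"delta_rot":[0,0,0],"claw":0.7},{"xyz":[0,0,0.05],"delta_rot":[0,0,0],"claw":0.7}]'
```

```text
time_s: 15.88
tcp_pos: [0.5699, 0.2136, 0.1879]
eef_rot: [180.0, 0.0, -7.9]
contact_force: [-0.1, -0.4, -3.1]
gripper_width: 0.0367
gripper_force: 35.0
```

```bash
python3 -m crank '[{"xyz":[0,0,0.03],"delta_rot":[0,0,0],"claw":0.7},{"xyz":[0,0,0.05],"delta_rot":[0,0,0],"claw":0.7},{"xyz":[0,0,0.05],"delta_rot":[0,0,0],"claw":0.7}]'
```

```text
time_s: 16.25
tcp_pos: [0.5699, 0.2136, 0.1864]
eef_rot: [180.0, 0.0, -7.9]
contact_force: [0.2, 0.3, -2.8]
gripper_width: 0.0367
gripper_force: 35.0
```

```bash
python3 -m crank '[{"xyz":[0,0,0.03],"delta_rot":[0,0,0],"claw":0.7},{"xyz":[0,0,0.05],"delta_rot":[0,0,0],"claw":0.7},{"xyz":[0,0,0.05],"delta_rot":[0,0,0],"claw":0.7}]'
```

```text
time_s: 16.62
tcp_pos: [0.5699, 0.2136, 0.1849]
eef_rot: [180.0, 0.0, -7.9]
contact_force: [0.1, 0.1, -2.8]
gripper_width: 0.0369
gripper_force: 35.0
```

```bash
python3 -m crank '[{"xyz":[0,0,0.03],"delta_rot":[0,0,0],"claw":0.7},{"xyz":[0,0,0.05],"delta_rot":[0,0,0],"claw":0.7},{"xyz":[0,0,0.05],"delta_rot":[0,0,0],"claw":0.7}]'
```

```text
time_s: 17.0
tcp_pos: [0.5699, 0.2136, 0.1834]
eef_rot: [180.0, 0.0, -7.9]
contact_force: [0.3, -0.1, -3.3]
gripper_width: 0.0365
gripper_force: 35.0
```

```bash
python3 -m crank '[{"xyz":[0,0,0.03],"delta_rot":[0,0,0],"claw":0.7},{"xyz":[0,0,0.05],"delta_rot":[0,0,0],"claw":0.7},{"xyz":[0,0,0.05],"delta_rot":[0,0,0],"claw":0.7}]'
```

```text
time_s: 17.38
tcp_pos: [0.5699, 0.2136, 0.1819]
eef_rot: [180.0, 0.0, -7.9]
contact_force: [-0.7, 0.1, -3.3]
gripper_width: 0.0369
gripper_force: 35.0
```

```bash
python3 -m crank '[{"xyz":[0,0,0.03],"delta_rot":[0,0,0],"claw":0.7},{"xyz":[0,0,0.05],"delta_rot":[0,0,0],"claw":0.7},{"xyz":[0,0,0.05],"delta_rot":[0,0,0],"claw":0.7}]'
```

```text
time_s: 17.75
tcp_pos: [0.5699, 0.2136, 0.1804]
eef_rot: [180.0, 0.0, -7.9]
contact_force: [0.0, 0.1, -3.4]
gripper_width: 0.0364
gripper_force: 35.0
```

```bash
python3 -m crank '[{"xyz":[0,0,0.03],"delta_rot":[0,0,0],"claw":0.7},{"xyz":[0,0,0.05],"delta_rot":[0,0,0],"claw":0.7},{"xyz":[0,0,0.05],"delta_rot":[0,0,0],"claw":0.7}]'
```

```text
time_s: 18.12
tcp_pos: [0.5699, 0.2136, 0.1789]
eef_rot: [180.0, 0.0, -7.9]
contact_force: [-0.0, 0.7, -3.0]
gripper_width: 0.0369
gripper_force: 35.0
```

```bash
python3 -m crank '[{"xyz":[0,0,0.03],"delta_rot":[0,0,0],"claw":0.7},{"xyz":[0,0,0.05],"delta_rot":[0,0,0],"claw":0.7},{"xyz":[0,0,0.05],"delta_rot":[0,0,0],"claw":0.7}]'
```

```text
time_s: 18.5
tcp_pos: [0.5701, 0.2136, 0.1778]
eef_rot: [-180.0, -0.0, -7.9]
contact_force: [-0.1, -1.0, -0.9]
gripper_width: 0.0367
gripper_force: 35.0
```

```bash
python3 -m crank '[{"xyz":[0,0,0.02],"delta_rot":[0,0,0],"claw":0.7},{"xyz":[0,0,0.03],"delta_rot":[0,0,0],"claw":0.7},{"xyz":[0,0,0.03],"delta_rot":[0,0,0],"claw":0.7}]'
```

```text
time_s: 18.88
tcp_pos: [0.5703, 0.2135, 0.1772]
eef_rot: [-180.0, -0.1, -7.9]
contact_force: [-1.3, -1.9, 5.3]
gripper_width: 0.037
gripper_force: 35.0
```

```bash
python3 -m crank '[{"xyz":[0,0,0.02],"delta_rot":[0,0,0],"claw":0.7},{"xyz":[0,0,0.02],"delta_rot":[0,0,0],"claw":0.7},{"xyz":[0,0,0.02],"delta_rot":[0,0,0],"claw":0.7}]'; python3 -c "
from plant import r
s=r.get_state();print(s['moment'],s['tcp_pos'],s['eef_rot'])"; python3 snap.py w7 >/dev/null; python3 - <<'E'
from strip import *
cv2.imwrite('pics/w7c.png',strip('w7',120,150,400,200,2))
E
```

```text
time_s: 19.25
tcp_pos: [0.5705, 0.2135, 0.1772]
eef_rot: [-180.0, -0.1, -7.8]
contact_force: [-1.7, -2.7, 8.0]
gripper_width: 0.0367
gripper_force: 35.0
[-0.93929722  0.56705213 -0.00452047] [0.57051687 0.21353529 0.17716223] [-1.79977803e+02 -9.04443645e-02 -7.84283881e+00]
```

View pics/w7c.png

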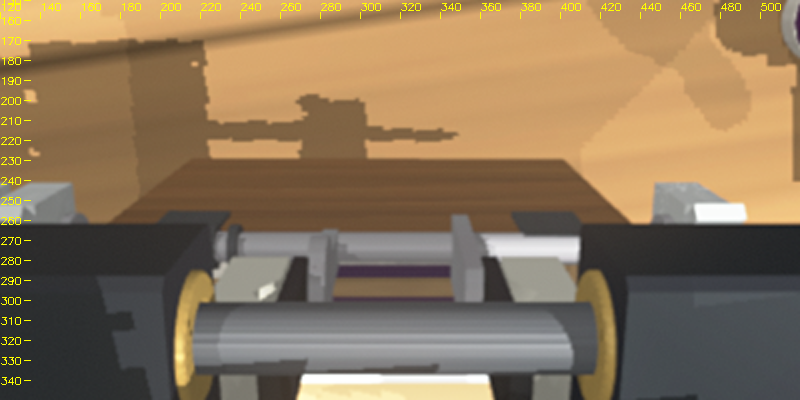

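Force rises at constant height, so there is a floor, but the moment suggests the load may be on one side. I'll compare it with the free-hanging baseline.

```bash
cat > st.py <<'E'
from plant import r; import numpy as np
s=r.get_state(); print('F',s['contact_force'].round(1),'M',s['moment'].round(3),s['tcp_pos'].round(4),s['eef_rot'].round(2))
E
python3 -m crank '[{"xyz":[0,0,-0.07],"delta_rot":[0,0,0],"claw":0.7},{"xyz":[0,0,-0.14],"delta_rot":[0,0,0],"claw":0.7},{"xyz":[0,0,-0.14],"delta_rot":[0,0,0],"claw":0.7}]' >/dev/null; python3 st.py;  python3 -m crank '[{"xyz":[0,0,0.05],"delta_rot":[0,0,0],"claw":0.7},{"xyz":[0,0,0.1],"delta_rot":[0,0,0],"claw":0.7},{"xyz":[0,0,0.1],"delta_rot":[0,0,0],"claw":0.7}]' >/dev/null; python3 st.py
```

```text
F [-0.2  0.1 -1.9] M [-0.089 -0.006 -0.018] [0.5696 0.2138 0.1795] [ 1.7998e+02  5.0000e-02 -7.8500e+00]
F [ 0.3 -0.5 -0.6] M [-0.358  0.24   0.092] [0.5701 0.2135 0.1775] [-1.80e+02 -2.00e-02 -7.85e+00]
```

```bash
python3 -m crank '[{"xyz":[0,0,0.02],"delta_rot":[0,0,0],"claw":0.7},{"xyz":[0,0,0.02],"delta_rot":[0,0,0],"claw":0.7}]' >/dev/null; python3 st.py; python3 -m crank '[{"xyz":[0,0,0],"delta_rot":[-0.3,0,0],"claw":0.7},{"xyz":[0,0,0],"delta_rot":[-0.6,0,0],"claw":0.7},{"xyz":[0,0,0],"delta_rot":[-0.6,0,0],"claw":0.7}]' >/dev/null; python3 st.py;  python3 -m crank '[{"xyz":[0,0,0],"delta_rot":[0.6,0,0],"claw":0.7},{"xyz":[0,0,0],"delta_rot":[1,0,0],"claw":0.7},{"xyz":[0,0,0],"delta_rot":[1,0,0],"claw":0.7}]' >/dev/null; python3 st.py;python3 -m crank '[{"xyz":[0,0,0],"delta_rot":[-0.4,0,0],"claw":0.7},{"xyz":[0,0,0],"delta_rot":[-0.4,0,0],"claw":0.7}]' >/dev/null; python3 st.py
```

```text
F [-1.  -2.4  5. ] M [-0.732  0.419  0.025] [0.5702 0.2135 0.1772] [-1.7999e+02 -5.0000e-02 -7.8500e+00]
F [-0.6 -4.   6.6] M [-0.81   0.398  0.075] [0.5703 0.2135 0.1772] [ 1.7939e+02 -5.0000e-02 -7.8500e+00]
F [-1.3 -0.2  4.5] M [-0.466  0.413  0.045] [0.5704 0.2139 0.1772] [-1.7956e+02 -6.0000e-02 -7.8500e+00]
F [-1.6 -2.1  6.4] M [-0.612  0.389  0.038] [0.5704 0.2138 0.1772] [-1.80e+02 -6.00e-02 -7.83e+00]
```

Tilting either way keeps the contact force, so both saddles carry the load at about 2.5 mm above the lowest rail position. I'll ease the pressure and then let the pin out slowly, following the fixed tab.

```bash
python3 -m crank '[{"xyz":[0,0,-0.03],"delta_rot":[0,0,0],"claw":0.7},{"xyz":[0,0,-0.03],"delta_rot":[0,0,0],"claw":0.7}]' ; python3 -m crank '[{"xyz":[0,0,0],"delta_rot":[0,0,0],"claw":0.58},{"xyz":[0,-0.03,0],"delta_rot":[0,0,0],"claw":0.56},{"xyz":[0,-0.075,0],"delta_rot":[0,0,0],"claw":0.53},{"xyz":[0,-0.12,0],"delta_rot":[0,0,0],"claw":0.50},{"xyz":[0,-0.163,0],"delta_rot":[0,0,0],"claw":0.47},{"xyz":[0,-0.207,0],"delta_rot":[0,0,0],"claw":0.44},{"xyz":[0,-0.24,0],"delta_rot":[0,0,0],"claw":0.42},{"xyz":[0,-0.25,0],"delta_rot":[0,0,0],"claw":0.40},{"xyz":[0,-0.25,0],"delta_rot":[0,0,0],"claw":0.37},{"xyz":[0,-0.25,0],"delta_rot":[0,0,0],"claw":0.34},{"xyz":[0,-0.25,0],"delta_rot":[0,0,0],"claw":0.34}]'; python3 st.py
```

```text
time_s: 21.55
tcp_pos: [0.5699, 0.2139, 0.1773]
eef_rot: [-180.0, 0.0, -7.9]
contact_force: [-1.0, -2.1, 1.9]
gripper_width: 0.0371
gripper_force: 35.0
time_s: 22.92
tcp_pos: [0.571, 0.2211, 0.1775]
eef_rot: [-180.0, -0.0, -7.9]
contact_force: [-0.0, 0.2, 0.1]
gripper_width: 0.0582
gripper_force: 0.0
F [-0.   0.2  0.1] M [ 0.016 -0.024  0.01 ] [0.571  0.2211 0.1775] [-1.7999e+02 -1.0000e-02 -7.8600e+00]
```

```bash
python3 -m crank '[{"xyz":[0,0,0],"delta_rot":[0,0,0],"claw":0.2},{"xyz":[0,0,0],"delta_rot":[0,0,0],"claw":0.2},{"xyz":[0,0,-0.3],"delta_rot":[0,0,0],"claw":0.2},{"xyz":[0,0,-1],"delta_rot":[0,0,0],"claw":0.2},{"xyz":[0,0,-2],"delta_rot":[0,0,0],"claw":0.2},{"xyz":[0,0,-3.2],"delta_rot":[0,0,0],"claw":0.2},{"xyz":[-1.5,0,-4.4],"delta_rot":[0,0,0],"claw":0.2},{"xyz":[-2.4,0,-4.6],"delta_rot":[0,0,0],"claw":0.2},{"xyz":[-2.4,0,-4.6],"delta_rot":[0,0,0],"claw":0.2},{"xyz":[-2.4,0,-4.6],"delta_rot":[0,0,0],"claw":0.2}]'; python3 snap.py w8 >/dev/null; python3 - <<'E'
from h import *; import pickle
from strip import *
C=cam(*pickle.load(open('w8.pkl','rb')))
p=np.array([.5714,.2211,.1675,-7.86])
print('axle/tabs',proj(C,world(p,np.array([[0,-100,0],[0,-79.5,0],[0,79.5,0],[0,-24,42],[0,24,30],[0,105,0]])/1000)).round(1).tolist())
from plant import optics
cv2.imwrite('pics/s2.png',optics.capture('scene')['img'])
cv2.imwrite('pics/w8c.png',np.vstack([strip('w8',175,30),np.hstack([strip('s2',381,230,133,100,3),strip('w8',175,60,133,100,3)])[:,:798]]))
E
```

```text
time_s: 24.18
tcp_pos: [0.4998, 0.2309, 0.3157]
eef_rot: [-180.0, -0.0, -7.8]
contact_force: [0.2, -0.6, 0.3]
gripper_width: 0.0702
gripper_force: 0.0
axle/tabs [[435.6, 137.7], [411.2, 137.6], [220.8, 137.3], [348.8, 136.0], [284.3, 136.3], [190.4, 137.4]]
```

View pics/w8c.png

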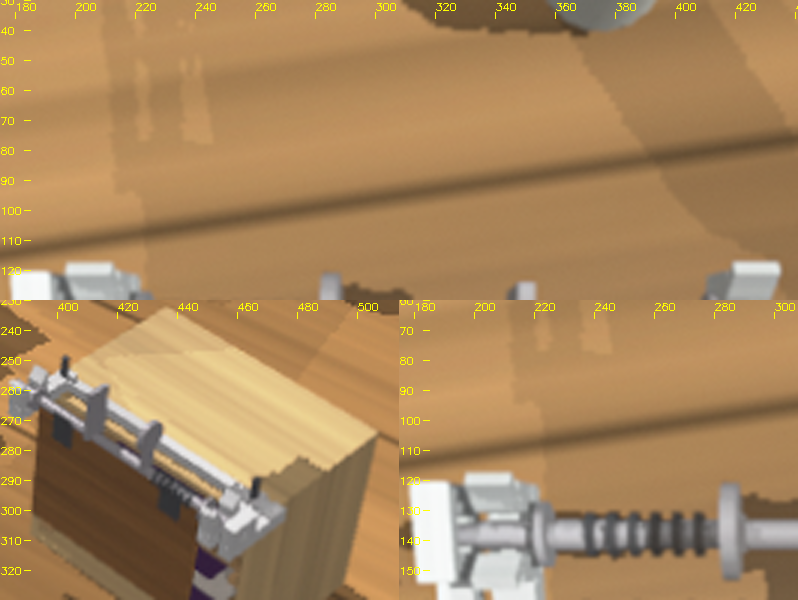

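The door is seated on the deep box: the axle is on row 137.5 and the tab spacing of 65 px matches the pin fully out, with its tip in the keeper at about (194,138). I'll take one short settling wait, check again and hand in.

```bash
python3 -m crank '[{"xyz":[0,0,-0.5],"delta_rot":[0,0,0],"claw":0.2},{"xyz":[0,0,-0.5],"delta_rot":[0,0,0],"claw":0.2},{"xyz":[0,0,-0.5],"delta_rot":[0,0,0],"claw":0.2},{"xyz":[0,0,-0.5],"delta_rot":[0,0,0],"claw":0.2},{"xyz":[0,0,-0.5],"delta_rot":[0,0,0],"claw":0.2},{"xyz":[0,0,-0.5],"delta_rot":[0,0,0],"claw":0.2},{"xyz":[0,0,-0.5],"delta_rot":[0,0,0],"claw":0.2},{"xyz":[0,0,-0.5],"delta_rot":[0,0,0],"claw":0.2},{"xyz":[0,0,-0.5],"delta_rot":[0,0,0],"claw":0.2},{"xyz":[0,0,-0.5],"delta_rot":[0,0,0],"claw":0.2}]'; python3 -c "
import cv2
from plant import job,optics
a=cv2.imread('pics/s2.png');b=optics.capture('scene')['img']
print(cv2.absdiff(a,b)[240:340,380:480].max(), cv2.absdiff(a,b)[240:340,380:480].mean())
print(job.close_job())"
```

```text
time_s: 25.52
tcp_pos: [0.4996, 0.2309, 0.3305]
eef_rot: [-180.0, -0.0, -7.9]
contact_force: [0.1, -0.0, -0.3]
gripper_width: 0.0699
gripper_force: 0.0
83 1.0910333333333333
the job is handed in; nothing more can be done
None
```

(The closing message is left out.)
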